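Collapse the intake tappets in firing order

TASK

Ready this three-cylinder head for its camshaft: with closed fingers, press the three large intake tappets all the way down to their stops, one after another in the firing order 1 - 3 - 2, where cylinder 1 is the one next to the timing-case end. They stay down by themselves. Do not push the small exhaust tappets, and leave the loose things on and around the head where they are.

Things in the scene. Friction and masses are not known exactly. Their poses are not given: they have to be found in the camera images.
- head: Aluminium three-cylinder head, 320 x 150 mm, fixed on bearers, turned any way; deck 110 mm above the bench, timing case 120, rails 118, bore rims 116. Origin under its centre at bench height. x: along the cylinders to the timing case (180 mm wide open frame at one end); z up. Cylinder 1 (beside that case) at x = +80 mm, 2 at 0, 3 at -80; intake row y = +30, exhaust row y = -30.
- in1_top (a point): Centre of the flat top face of the intake tappet of cylinder 1 (next to the timing case): an upright steel bucket, 36 mm in diameter (the large size), standing out of a low round bore rim. The point moves down with the tappet: about 132 mm above the bench when up, 120 mm when fully down (still 4 mm above the bore rim).
- in1 (a joint): How far the intake tappet of cylinder 1 has been pushed down, in m: 0 is fully up, 0.012 is down on its solid stop. It starts at 0 to 0.003. It sinks stiffly with about 7 N of friction plus 80 N per m/s, and stays where it is left (no spring).
- in2_top (a point): Centre of the flat top face of the intake tappet of cylinder 2 (in the middle): an upright steel bucket, 36 mm in diameter (the large size), standing out of a low round bore rim. The point moves down with the tappet: about 132 mm above the bench when up, 120 mm when fully down (still 4 mm above the bore rim).
- in2 (a joint): How far the intake tappet of cylinder 2 has been pushed down, in m: 0 is fully up, 0.012 is down on its solid stop. It starts at 0 to 0.003. It sinks stiffly with about 7 N of friction plus 80 N per m/s, and stays where it is left (no spring).
- in3_top (a point): Centre of the flat top face of the intake tappet of cylinder 3 (at the end away from the timing case): an upright steel bucket, 36 mm in diameter (the large size), standing out of a low round bore rim. The point moves down with the tappet: about 132 mm above the bench when up, 120 mm when fully down (still 4 mm above the bore rim).
- in3 (a joint): How far the intake tappet of cylinder 3 has been pushed down, in m: 0 is fully up, 0.012 is down on its solid stop. It starts at 0 to 0.003. It sinks stiffly with about 7 N of friction plus 80 N per m/s, and stays where it is left (no spring).
- ex1_top (a point): Centre of the flat top face of the exhaust tappet of cylinder 1: like the intake tappet beside it but only 26 mm in diameter (the small size), about 132 mm above the bench. Not to be pushed.
- ex1 (a joint): How far the exhaust tappet of cylinder 1 has been pushed down, in m (0 fully up, 0.012 fully down). It starts at 0 to 0.002 and moves as stiffly as the intake ones.
- ex2_top (a point): Centre of the flat top face of the exhaust tappet of cylinder 2: like the intake tappet beside it but only 26 mm in diameter (the small size), about 132 mm above the bench. Not to be pushed.
- ex2 (a joint): How far the exhaust tappet of cylinder 2 has been pushed down, in m (0 fully up, 0.012 fully down). It starts at 0 to 0.002 and moves as stiffly as the intake ones.
- ex3_top (a point): Centre of the flat top face of the exhaust tappet of cylinder 3: like the intake tappet beside it but only 26 mm in diameter (the small size), about 132 mm above the bench. Not to be pushed.
- ex3 (a joint): How far the exhaust tappet of cylinder 3 has been pushed down, in m (0 fully up, 0.012 fully down). It starts at 0 to 0.002 and moves as stiffly as the intake ones.
- socket: Loose steel wrench socket, 24 mm in diameter and 36 mm tall, standing on the head's deck near the end away from the timing case. Origin: centre of its underside. A bystander.
- jar: Loose jar of assembly paste, 68 mm in diameter, 75 mm tall, standing on the bench beside the head. Origin: centre of its underside. A bystander.
- wrench: Loose steel wrench, 170 mm long, lying on the bench beside the head. Origin: under its middle. A bystander.
- spare: Loose spare tappet, 36 mm in diameter, 30 mm tall, standing on the bench beside the head. Origin: centre of its underside. A bystander.

How it is judged:
On the way, in this order (a step that is already met when the one before it is completed fails the run):
1. the intake tappet of cylinder 1 is down on its stop (value of joint in1 above 0.0102 m), for 0.1 s.
2. the intake tappet of cylinder 3 is down on its stop (value of joint in3 above 0.0102 m), for 0.1 s.
3. the intake tappet of cylinder 2 is down on its stop (value of joint in2 above 0.0102 m), for 0.1 s.
At the end, for the whole second after the job is handed in: All three intake tappets are down by more than 10.2 of their 12 mm, no exhaust tappet is down by 5 mm or more, and the socket, jar, wrench and spare tappet stand still within 15 mm of where they began (value of joint each of in1, in2, in3 above 0.0102 m and value of joint each of ex1, ex2, ex3 below 0.005 m and distance of each of socket, jar, wrench, spare from where it was at the start of the episode below 0.015 m and linear speed of each of socket, jar, wrench, spare below 0.02 m/s); the robot touches nothing.
It fails at once if the intake tappet of cylinder 3 was pushed before that of cylinder 1 was down (value of joint in3 above 0.006 m and value of joint in1 below 0.0102 m).
It fails at once if the intake tappet of cylinder 2 was pushed before those of cylinders 1 and 3 were down (value of joint in2 above 0.006 m and value of joint any of in1, in3 below 0.0102 m).
It fails at once if an exhaust tappet was pushed down 5 mm (value of joint any of ex1, ex2, ex3 above 0.005 m).
It fails at once if a loose thing was moved or lifted by 15 mm (distance of any of socket, jar, wrench, spare from where it was at the start of the episode above 0.015 m).
It also fails if it takes over 45 s, if anything falls off the work surface, if the arm or the gripper's body presses on something with over 40 N, if the wrist force passes 120 N, or if a joint passes its speed limit or range.

ROBOT

A 6-joint arm with a two-finger parallel gripper is mounted at the origin on the work surface. World frame = base frame: x ahead of the robot, y to its left, z up, the work surface at z = 0. Lengths are in m, angles in rad, forces in N, time in s.
With the tool pointing down it reaches from about 0.35 to 0.975 m from the base axis. Payload 4.9 kg.
Tool frame: the origin (TCP) lies at the very end of the fingers, on their centre line; the grasp point (between the pads) lies 19 mm behind it; z points along the fingers, y is the line along which they close (so a half turn about z gives the same grasp; the last joint's range is limited). The gripper opens to 85 mm and grips with 20 to 120 N. Pads are 22 mm wide; open, the fingers measure 114 mm over their backs; the gripper's body (76 mm by 85 mm) begins 54 mm behind the grasp point. The pads swing forward as they close: fully open they stand 13 mm farther back than shut.
Start: joints at [1.037, 0.053, 1.613, -0, 1.476, -0.119], TCP at [0.252, 0.572, 0.202] pointing down, gripper open.
Joint ranges: [-3.01, 3.01], [-1.01, 2.22], [0.06, 2.58], [-1.02, 4.17], [0.09, 2.62], [-3.14, 3.14]. Speed limits (rad/s): [2.57, 2.57, 3.14, 3.14, 3.14, 3.14].

INTERFACE

Orientations are given as a rotation vector (axis times angle).
In Python, from station import * gives the robot as it stands.
- The arm moves only by the shell command python3 -m crank 'ROWS' [OPENING] [FORCE]. ROWS is JSON, a list of rows, each an object with "offset": the shift along the tool's x, y, z in m, a list of three; "twist": the turn, a rotation vector about the tool's x, y, z in degrees, a list of three. In form: [{"offset": [x, y, z], "twist": [rx, ry, rz]}, ...]. A call has 1 to 20 rows; each row is the pose to reach, as a shift and turn from the pose commanded when the call began, along the tool's axes at that moment; what a row does not reach only later rows make up. A row lasts 1/8 s, in which the tool goes at most 62.5 mm and 10.7 degrees, less where a joint would pass 70% of its speed; a pose out of reach is approached as far as the arm can. A call with a gripper value outside its range is refused whole. OPENING is the opening, from 0 (shut) to 1 (fully open), set as the call begins (- or left out, the last holds). The fingers move at their own pace and stop on an object; FORCE is the grip in N (left out, the last holds). Time passes only in rows, so rows that repeat a pose let the fingers close. It gives the time, the measured TCP pose, the force, the opening and the grip force at its end, in the units of the state.
- get_obs(): the state, without advancing time (a new reading comes with each control period).
- get_image(name): name is "scene" or "side" or "wrist"; returns the picture (400x640x3 uint8, red, green, blue); there is no depth.
- get_calibration(name): a dict with "intrinsics" (3x3 intrinsics, pixels), "k1" (the pictures are not rectified: a ray, as slopes to the right and down, at radius r is drawn at 1 + k1 r^2 times it, then the intrinsics apply), "world_from_camera" (4x4, takes a point from camera to world coordinates); the wrist camera has in their place "tool_from_camera" (4x4, takes a point from camera to tool coordinates, whose origin is the TCP and whose axes are the flange's). Camera axes: x right, y up, looking along -z (the intrinsics and any distortion apply to the point x, -y, -z); pixel columns grow to the right and rows downward; lengths in m; the calibration is good to about 2 mm. A picture is of the moment at which its call begins: read the wrist's pose just before it. get_calibration takes no time and is no camera call.
- finish_job(): hands the job in; it is judged then, once.
Trained networks look in the newest picture that a camera, given by its name, has taken for a name from the list of things; names that differ only in an ending like _2 or _b are one class to them, and where a whole thing is asked for, a point or a joint stands for the part that bears it (a point fixed in the world has none). Each returns a list of dicts, best first, with "confidence" (0 to 1); they miss things now and then, are a little off and sometimes report something else, mostly with a low value. They report only what shows in the picture. A call takes as long as a camera call.
- cut_out(query, camera): "region" (400x640 bool, what is visible of it) and "rect" ([centre column, centre row, width, height] in pixels, round what is visible of it).
The state is a dict: "t": time; "q": joint angles; "dq": joint speeds; "effort": joint torques, N m; "tool_pos": TCP position; "tool_rot": TCP orientation; "contact_force": force on the tool from outside, world axes, zero at the start; "wrist_torque": the same for the moment, N m; "opening": finger opening in m; "grip_force": force on a finger pad.
Only numpy, scipy, OpenCV 4.12 (cv2) and the standard library are available. Lean on these libraries where they do the work, as an engineer would, in place of code of your own. Each camera call takes 0.05 s, during which the arm holds its last target. There are 200 camera calls.

## Working session

There is one attempt and no reset: what is moved stays moved. The work goes in short steps, Python scripts to look and compute and a shell command to move; the robot and the scene stay as the last step left them, time stands still between calls to the robot, and variables do not carry over. Pictures are saved under pics/ and viewed, at most 10 in all, crops included, and the job is handed in when it is done.

```bash
mkdir -p pics; cat > h.py <<'E'
import numpy as np, cv2
from station import *
from scipy.spatial.transform import Rotation as R
def cam(name):
    c=get_calibration(name); K=np.array(c["intrinsics"])
    if "world_from_camera" in c: T=np.array(c["world_from_camera"])
    else:
        o=get_obs(); W=np.eye(4); W[:3,:3]=R.from_rotvec(o["tool_rot"]).as_matrix(); W[:3,3]=o["tool_pos"]
        T=W@np.array(c["tool_from_camera"])
    return K,c["k1"],T
def proj(C,P):
    K,k1,T=C; p=(np.atleast_2d(P)-T[:3,3])@T[:3,:3]
    s=np.c_[p[:,0],-p[:,1]]/-p[:,2:]; s=s*(1+k1*(s**2).sum(1,keepdims=True))
    return s*[K[0,0],K[1,1]]+[K[0,2],K[1,2]]
def ray(C,uv,z):
    K,k1,T=C; d=(np.atleast_2d(uv).astype(float)-[K[0,2],K[1,2]])/[K[0,0],K[1,1]]; s=d.copy()
    for _ in range(20): s=d/(1+k1*(s**2).sum(1,keepdims=True))
    v=np.c_[s[:,0],-s[:,1],-np.ones(len(s))]@T[:3,:3].T
    return T[:3,3]+v*((z-T[2,3])/v[:,2])[:,None]
E
python3 - <<'E'
from h import *
ims=[]
for n in("scene","side"):
    C=cam(n); im=get_image(n); cv2.imwrite(f"pics/{n}0.png",im[:,:,::-1]); ims.append(im); print(n,C[2][:3,3].round(3))
    for q in("head","in1_top","in2_top","in3_top","ex1_top","ex2_top","ex3_top","socket","jar","wrench","spare"):
        for d in cut_out(q,n)[:3]:
            r=d["rect"]; print(q,round(d["confidence"],2),np.round(r,1),ray(C,[r[:2]],.125)[0].round(3))
o=get_obs(); print(o["t"],o["tool_pos"],o["tool_rot"])
E
```

```text
scene [ 1.142 -0.187  0.633]
head 0.76 [390.1 218.6 161.5 174. ] [0.658 0.099 0.125]
in1_top 0.67 [358.5 170.7  20.   15.4] [0.517 0.101 0.125]
in2_top 0.72 [374.6 195.7  22.6  22.8] [0.595 0.099 0.125]
in3_top 0.57 [392.6 224.9  23.3  20.6] [0.674 0.096 0.125]
ex1_top 0.73 [388.8 163.3  13.7  11.7] [0.514 0.166 0.125]
ex2_top 0.65 [401.9 189.6  17.6  14.5] [0.596 0.153 0.125]
ex3_top 0.66 [423.4 218.7  16.1  15. ] [0.677 0.152 0.125]
socket 0.72 [388.7 221.  163.2 174.8] [0.663 0.094 0.125]
socket 0.71 [441.5 234.8  15.   23.7] [0.721 0.161 0.125]
jar 0.76 [321.7 272.2  36.4  59.6] [ 0.731 -0.047  0.125]
wrench 0.65 [472.4 232.8  37.6  27.7] [0.734 0.211 0.125]
spare 0.62 [307.2 215.5  15.9  16.4] [ 0.605 -0.029  0.125]
side [0.549 0.561 0.54 ]
head 0.72 [321.1 274.6 291.8 155.5] [0.561 0.205 0.125]
head 0.34 [361.8 251.7  18.7  20.4] [0.51  0.161 0.125]
in1_top 0.9 [360.6 223.8  24.   22.6] [0.511 0.107 0.125]
in1_top 0.71 [321.7 274.9 290.2 154. ] [0.561 0.206 0.125]
in2_top 0.92 [307.6 219.9  23.5  26.5] [0.587 0.105 0.125]
in2_top 0.32 [362.1 223.8  24.1  25.2] [0.509 0.107 0.125]
in3_top 0.74 [249.9 215.6  24.5  21.9] [0.671 0.104 0.125]
ex1_top 0.53 [360.9 253.4  20.4  23.2] [0.511 0.164 0.125]
ex2_top 0.75 [299.5 249.1  17.4  17.1] [0.593 0.164 0.125]
ex3_top 0.82 [242.4 244.4  18.9  20.8] [0.671 0.162 0.125]
ex3_top 0.64 [320.5 274.1 286.8 154.4] [0.562 0.205 0.125]
socket 0.75 [207.4 241.7  21.2  25.5] [0.719 0.162 0.125]
socket 0.61 [251.3 215.3  24.3  21.4] [0.67  0.103 0.125]
jar 0.89 [276.6 192.7  31.9  22.5] [0.64  0.047 0.125]
wrench 0.87 [288.9 375.7 124.6  46.4] [0.586 0.344 0.125]
spare 0.58 [300.1 249.1  17.4  20.4] [0.592 0.164 0.125]
1.2 [0.25187559 0.5719894  0.20221363] [ 6.46813414e-01  3.07427014e+00 -2.73674391e-05]
```

View pics/scene0.png

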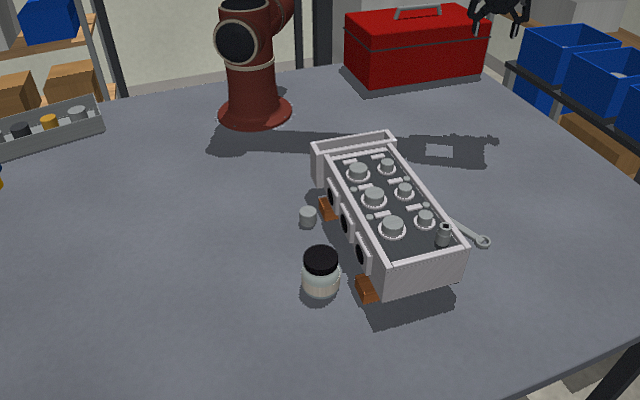

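View pics/side0.png

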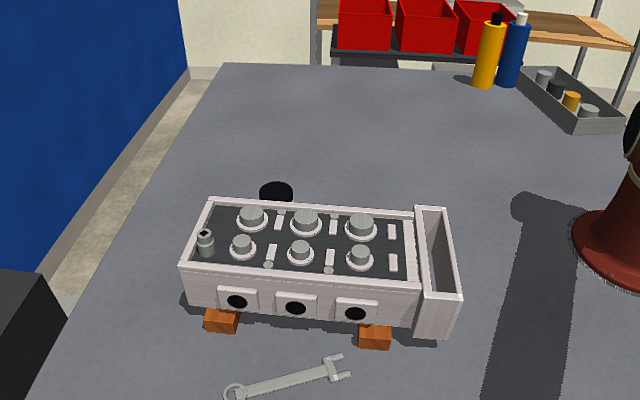

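The scene picture shows the timing case at the robot's end, at (350,145). The intake tappets are at (358,171), (375,196) and (392,226) and the exhausts to their right, which agrees with the side view. So cylinder 1 is nearest the robot. I'll move above the head with fingers closed and check with the wrist camera.

```bash
python3 -m crank '[{"offset":[-0.04,-0.023,-0.05],"twist":[0,0,-8]},{"offset":[-0.09,-0.052,-0.06],"twist":[0,0,-16]},{"offset":[-0.14,-0.081,-0.08],"twist":[0,0,-23.8]},{"offset":[-0.19,-0.11,-0.08],"twist":[0,0,-23.8]},{"offset":[-0.24,-0.14,-0.08],"twist":[0,0,-23.8]},{"offset":[-0.29,-0.17,-0.08],"twist":[0,0,-23.8]},{"offset":[-0.34,-0.2,-0.08],"twist":[0,0,-23.8]},{"offset":[-0.39,-0.23,-0.08],"twist":[0,0,-23.8]},{"offset":[-0.44,-0.26,-0.08],"twist":[0,0,-23.8]},{"offset":[-0.497,-0.292,-0.08],"twist":[0,0,-23.8]},{"offset":[-0.497,-0.292,-0.08],"twist":[0,0,-23.8]},{"offset":[-0.497,-0.292,-0.08],"twist":[0,0,-23.8]},{"offset":[-0.497,-0.292,-0.08],"twist":[0,0,-23.8]}]' 0 60
python3 - <<'E'
from h import *
C=cam("wrist"); im=get_image("wrist"); cv2.imwrite("pics/w1.png",im[:,:,::-1]); print(C[2][:3,3].round(3))
for q in("in1_top","in2_top","in3_top","ex1_top","ex2_top","ex3_top","socket"):
    for d in cut_out(q,"wrist")[:3]:
        r=d["rect"]; print(q,round(d["confidence"],2),np.round(r,1),ray(C,[r[:2]],.131)[0].round(4))
E
```

```text
t: 2.82
tool_pos: [0.5885, 0.1057, 0.2824]
tool_rot: [-0.004, 3.141, 0.0]
contact_force: [-0.1, 1.1, -0.1]
opening: -0.0003
grip_force: 0.0
[0.508 0.106 0.454]
in1_top 0.66 [317.5  99.   35.6  37.1] [0.5121 0.1044 0.131 ]
in2_top 0.98 [312.8 174.8  31.6  32.8] [0.5887 0.0996 0.131 ]
in3_top 0.77 [312.3 240.7  32.6  31.4] [0.6654 0.0989 0.131 ]
in3_top 0.65 [241.6  79.8  32.5  32. ] [0.4944 0.0309 0.131 ]
ex1_top 0.69 [373.1 101.9  25.1  28.6] [0.5145 0.1592 0.131 ]
ex2_top 0.85 [369.2 176.   32.   21.2] [0.5897 0.1593 0.131 ]
ex3_top 0.83 [363.9 245.4  23.6  23.6] [0.6711 0.1576 0.131 ]
socket 0.95 [369.8 282.1  21.   32.6] [0.7194 0.167  0.131 ]
```

View pics/w1.png

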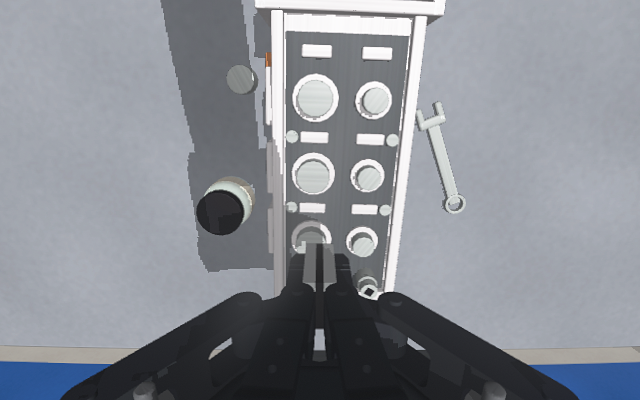

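The wrist view confirms the layout: in1 is at (315,98), in2 at (314,174) and in3 at (312,240), partly hidden by the fingers. The timing case is at the top. I estimate in1 ≈ (0.512, 0.103), in2 ≈ (0.591, 0.101) and in3 ≈ (0.671, 0.099). Next I press in1.

```bash
python3 -m crank '[{"offset":[0.04,-0.002,0.02],"twist":[0,0,0]},{"offset":[0.0765,-0.003,0.06],"twist":[0,0,0]},{"offset":[0.0765,-0.003,0.11],"twist":[0,0,0]},{"offset":[0.0765,-0.003,0.14],"twist":[0,0,0]},{"offset":[0.0765,-0.003,0.148],"twist":[0,0,0]},{"offset":[0.0765,-0.003,0.151],"twist":[0,0,0]},{"offset":[0.0765,-0.003,0.154],"twist":[0,0,0]},{"offset":[0.0765,-0.003,0.157],"twist":[0,0,0]},{"offset":[0.0765,-0.003,0.16],"twist":[0,0,0]},{"offset":[0.0765,-0.003,0.162],"twist":[0,0,0]},{"offset":[0.0765,-0.003,0.162],"twist":[0,0,0]}]'
```

```text
t: 4.6
tool_pos: [0.5124, 0.1014, 0.12]
tool_rot: [0.001, -3.141, 0.0]
contact_force: [0.2, 0.6, 0.9]
opening: 0.0003
grip_force: 0.0
```

```bash
python3 -m crank '[{"offset":[0,0,0.001],"twist":[0,0,0]},{"offset":[0,0,0.002],"twist":[0,0,0]},{"offset":[0,0,0.003],"twist":[0,0,0]},{"offset":[0,0,0.003],"twist":[0,0,0]}]'
```

```text
t: 5.1
tool_pos: [0.5125, 0.1014, 0.1171]
tool_rot: [0.001, -3.141, 0.0]
contact_force: [0.5, 1.3, -0.1]
opening: 0.0006
grip_force: 0.0
```

No force at 117 mm, so something is off. I'll look.

```bash
python3 - <<'E'
from h import *
ims=[]
for n,c in(("side",(340,220)),("scene",(370,180))):
    C=cam(n); im=get_image(n)
    p=proj(C,[get_obs()["tool_pos"]])[0]; print(n,p)
    ims.append(cv2.resize(im[c[1]-70:c[1]+70,c[0]-90:c[0]+90],(720//1,560))[:, :])
a=np.hstack([cv2.resize(i,(400,311)) for i in ims]); cv2.imwrite("pics/c1.png",a[:,:,::-1])
E
```

```text
side [359.30347092 225.26841833]
scene [357.72501477 172.69676821]
```

View pics/c1.png

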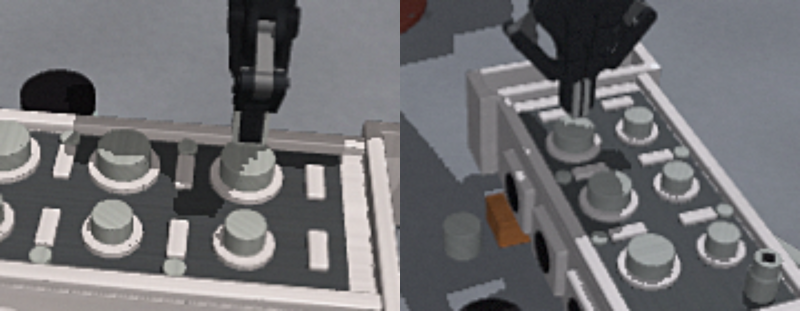

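```bash
python3 - <<'E'
from h import *
t=get_obs()["tool_pos"]; ims=[]
print(get_obs()["tool_pos"],get_obs()["q"])
for n,c in(("side",(360,205)),("scene",(360,165))):
    C=cam(n); im=get_image(n)[c[1]-50:c[1]+50,c[0]-40:c[0]+40]
    im=cv2.resize(im,(400,500),interpolation=cv2.INTER_CUBIC).copy()
    for d,col in(([0,0,0],(255,0,0)),([0,0,.015],(0,255,0)),([-.02,0,0],(0,0,255)),([0,-.02,0],(255,255,0))):
        p=(proj(C,[t+d])[0]-c+[40,50])*5; cv2.circle(im,tuple(int(v) for v in p),4,col,-1)
    ims.append(im)
cv2.imwrite("pics/c2.png",np.hstack(ims)[:,:,::-1])
E
```

```text
[0.51252429 0.10142312 0.11717427] [ 5.28431636e-02 -1.26044124e-01  1.93212517e+00  3.57938162e-05
  1.33556850e+00 -1.51853890e+00]
```

View pics/c2.png

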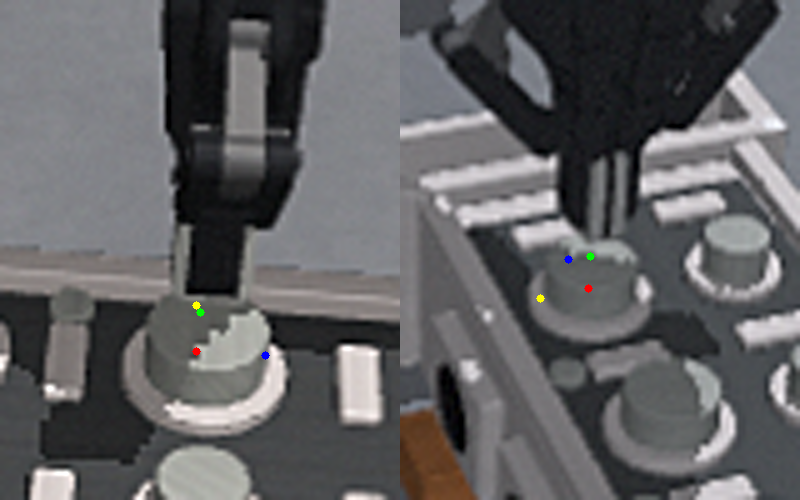

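The tip (side ≈ (363,214), scene ≈ (360,163)) seems to be above the tappet, not at the reported height. I'll triangulate it.

```bash
python3 - <<'E'
from h import *
from scipy.optimize import least_squares as L
A,B=cam("side"),cam("scene")
def tri(a,b):
    s=L(lambda p:np.r_[proj(A,[p])[0]-a,proj(B,[p])[0]-b],[.5,.1,.13]); return s.x.round(4),s.fun.round(1)
print("tip",tri((363,214.4),(360,162.6)))
# tappet top centres, viewed: side (208,325)/5, scene (591-400,270)/5
print("in1",tri((320+208/5,155+325/5),(320+191/5,115+267/5)))
for n,C in(("side",A),("scene",B)): print(n,proj(C,[[.512,.103,.132]]))
E
```

```text
tip (array([0.5099, 0.1047, 0.1402]), array([-0.5,  0.5, -0.7, -0.8]))
in1 (array([0.5106, 0.1018, 0.1272]), array([-0.4,  0.4, -0.5, -0.5]))
side [[360.50540295 218.37085161]]
scene [[358.74300645 166.12000806]]
```

The tip is really at about z = 0.140, well centred over the tappet, so the fingers end about 20 mm above the reported TCP. I'll continue down slowly while watching the force.

```bash
python3 -m crank '[{"offset":[0,0,0.003],"twist":[0,0,0]},{"offset":[0,0,0.005],"twist":[0,0,0]},{"offset":[0,0,0.007],"twist":[0,0,0]},{"offset":[0,0,0.009],"twist":[0,0,0]},{"offset":[0,0,0.011],"twist":[0,0,0]},{"offset":[0,0,0.013],"twist":[0,0,0]}]'; python3 -m crank '[{"offset":[0,0,0.002],"twist":[0,0,0]},{"offset":[0,0,0.003],"twist":[0,0,0]}]'
```

```text
t: 6.05
tool_pos: [0.5126, 0.1014, 0.1041]
tool_rot: [0.001, -3.142, 0.0]
contact_force: [-0.4, -0.5, 0.0]
opening: 0.0001
grip_force: 0.0
t: 6.3
tool_pos: [0.5126, 0.1014, 0.102]
tool_rot: [0.001, -3.141, 0.0]
contact_force: [-3.8, -0.4, 7.4]
opening: 0.0004
grip_force: 3.3
```

```bash
python3 -m crank '[{"offset":[0,0,0.002],"twist":[0,0,0]},{"offset":[0,0,0.004],"twist":[0,0,0]},{"offset":[0,0,0.006],"twist":[0,0,0]}]'; python3 -m crank '[{"offset":[0,0,0.001],"twist":[0,0,0]},{"offset":[0,0,0.002],"twist":[0,0,0]}]';python3 -m crank '[{"offset":[0,0,0.001],"twist":[0,0,0]},{"offset":[0,0,0.002],"twist":[0,0,0]}]'
```

```text
t: 6.68
tool_pos: [0.5127, 0.1014, 0.0967]
tool_rot: [0.001, -3.142, 0.0]
contact_force: [-4.2, -0.3, 7.4]
opening: -0.0001
grip_force: 3.8
t: 6.92
tool_pos: [0.5127, 0.1014, 0.0945]
tool_rot: [0.001, -3.142, 0.0]
contact_force: [-3.9, -0.3, 7.3]
opening: 0.0002
grip_force: 3.5
t: 7.18
tool_pos: [0.5127, 0.1014, 0.0925]
tool_rot: [0.001, -3.141, 0.0]
contact_force: [-3.8, -0.8, 6.4]
opening: 0.0004
grip_force: 3.5
```

```bash
python3 -m crank '[{"offset":[0,0,0.001],"twist":[0,0,0]},{"offset":[0,0,0.0015],"twist":[0,0,0]}]'; python3 -m crank '[{"offset":[0,0,0.0015],"twist":[0,0,0]}]';python3 -m crank '[{"offset":[0,0,0.001],"twist":[0,0,0]}]'
```

```text
t: 7.42
tool_pos: [0.5127, 0.1014, 0.091]
tool_rot: [0.001, -3.142, 0.0]
contact_force: [-3.2, -1.1, 7.1]
opening: -0.0004
grip_force: 3.4
t: 7.55
tool_pos: [0.5128, 0.1014, 0.0908]
tool_rot: [0.001, -3.141, 0.0]
contact_force: [-8.8, -0.9, 17.5]
opening: -0.0
grip_force: 8.9
t: 7.68
tool_pos: [0.5129, 0.1014, 0.0908]
tool_rot: [0.001, -3.141, 0.0]
contact_force: [-10.8, -0.7, 20.2]
opening: -0.0003
grip_force: 10.4
```

in1 is on its stop: 12 mm of travel, then a force jump at reported z = 0.0908. Next, lift, cross to in3 and press to the same depth.

```bash
python3 -m crank '[{"offset":[0,0,0],"twist":[0,0,0]},{"offset":[0,0,-0.03],"twist":[0,0,0]},{"offset":[-0.02,0,-0.05],"twist":[0,0,0]},{"offset":[-0.07,-0.002,-0.05],"twist":[0,0,0]},{"offset":[-0.12,-0.003,-0.05],"twist":[0,0,0]},{"offset":[-0.15,-0.004,-0.05],"twist":[0,0,0]},{"offset":[-0.16,-0.004,-0.05],"twist":[0,0,0]},{"offset":[-0.16,-0.004,-0.05],"twist":[0,0,0]}]'
python3 - <<'E'
from h import *
t=get_obs()["tool_pos"]+[0,0,.0292]; ims=[]
for n in("side","scene"):
    C=cam(n); im=get_image(n).copy(); c=proj(C,[t-[0,0,.02]])[0].astype(int)
    cv2.circle(im,tuple(proj(C,[t-[0,0,.027]])[0].astype(int)),1,(255,0,0),-1)
    ims.append(cv2.resize(im[c[1]-50:c[1]+50,c[0]-40:c[0]+40],(400,500),interpolation=cv2.INTER_CUBIC))
cv2.imwrite("pics/c3.png",np.hstack(ims)[:,:,::-1])
E
```

```text
t: 8.68
tool_pos: [0.6722, 0.0975, 0.1368]
tool_rot: [0.001, -3.141, -0.0]
contact_force: [-0.5, 0.3, -0.0]
opening: -0.0001
grip_force: 0.0
```

View pics/c3.png

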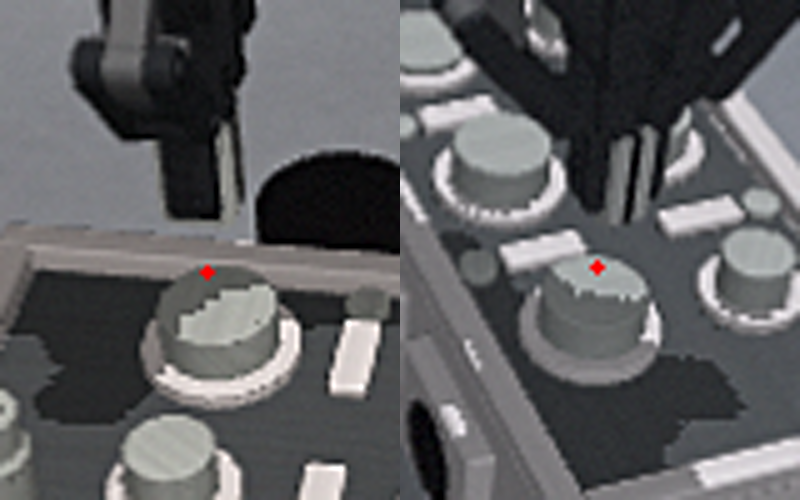

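The tip is over in3 (side crop top at (218,303), scene crop (597,285)), about 3 mm off centre, so I'll correct that and press.

```bash
python3 -m crank '[{"offset":[0.003,0,0.02],"twist":[0,0,0]},{"offset":[0.003,0,0.03],"twist":[0,0,0]},{"offset":[0.003,0,0.034],"twist":[0,0,0]},{"offset":[0.003,0,0.036],"twist":[0,0,0]},{"offset":[0.003,0,0.038],"twist":[0,0,0]},{"offset":[0.003,0,0.04],"twist":[0,0,0]},{"offset":[0.003,0,0.042],"twist":[0,0,0]},{"offset":[0.003,0,0.044],"twist":[0,0,0]},{"offset":[0.003,0,0.0455],"twist":[0,0,0]}]'; python3 -m crank '[{"offset":[0,0,0.001],"twist":[0,0,0]},{"offset":[0,0,0.0015],"twist":[0,0,0]}]'; python3 -m crank '[{"offset":[0,0,0.001],"twist":[0,0,0]},{"offset":[0,0,0.001],"twist":[0,0,0]}]'
```

```text
t: 9.9
tool_pos: [0.6692, 0.0976, 0.0933]
tool_rot: [0.001, -3.141, 0.0]
contact_force: [-5.7, -0.7, 6.9]
opening: -0.0002
grip_force: 3.7
t: 10.15
tool_pos: [0.6691, 0.0975, 0.0916]
tool_rot: [0.001, -3.14, 0.0]
contact_force: [-5.5, -0.1, 7.2]
opening: -0.0003
grip_force: 3.4
t: 10.4
tool_pos: [0.6692, 0.0976, 0.0909]
tool_rot: [0.001, -3.141, 0.0]
contact_force: [-7.1, -0.2, 8.1]
opening: 0.0
grip_force: 3.8
```

```bash
python3 -m crank '[{"offset":[0,0,0.001],"twist":[0,0,0]},{"offset":[0,0,0.0015],"twist":[0,0,0]}]'; python3 -m crank '[{"offset":[0,0,0.001],"twist":[0,0,0]},{"offset":[0,0,0.001],"twist":[0,0,0]}]'
```

```text
t: 10.65
tool_pos: [0.6693, 0.0976, 0.0909]
tool_rot: [0.001, -3.141, 0.0]
contact_force: [-9.9, -1.0, 13.9]
opening: -0.0001
grip_force: 7.1
t: 10.9
tool_pos: [0.6694, 0.0976, 0.0908]
tool_rot: [0.001, -3.141, 0.0]
contact_force: [-11.3, -0.4, 15.9]
opening: 0.0003
grip_force: 8.1
```

in3 stopped at the same depth. Now in2.

```bash
python3 -m crank '[{"offset":[0,0,-0.03],"twist":[0,0,0]},{"offset":[0.02,0,-0.05],"twist":[0,0,0]},{"offset":[0.06,0.002,-0.05],"twist":[0,0,0]},{"offset":[0.0785,0.002,-0.05],"twist":[0,0,0]},{"offset":[0.0785,0.002,-0.04],"twist":[0,0,0]},{"offset":[0.0785,0.002,-0.022],"twist":[0,0,0]},{"offset":[0.0785,0.002,-0.017],"twist":[0,0,0]},{"offset":[0.0785,0.002,-0.015],"twist":[0,0,0]},{"offset":[0.0785,0.002,-0.013],"twist":[0,0,0]},{"offset":[0.0785,0.002,-0.011],"twist":[0,0,0]},{"offset":[0.0785,0.002,-0.009],"twist":[0,0,0]},{"offset":[0.0785,0.002,-0.007],"twist":[0,0,0]},{"offset":[0.0785,0.002,-0.005],"twist":[0,0,0]},{"offset":[0.0785,0.002,-0.0035],"twist":[0,0,0]},{"offset":[0.0785,0.002,-0.002],"twist":[0,0,0]}]'; python3 -m crank '[{"offset":[0,0,0.001],"twist":[0,0,0]},{"offset":[0,0,0.0015],"twist":[0,0,0]},{"offset":[0,0,0.0015],"twist":[0,0,0]}]'
```

```text
t: 12.78
tool_pos: [0.5905, 0.0993, 0.0908]
tool_rot: [0.001, -3.138, 0.001]
contact_force: [-11.7, -1.0, 19.4]
opening: 0.0003
grip_force: 9.7
t: 13.15
tool_pos: [0.5905, 0.0993, 0.0908]
tool_rot: [0.001, -3.138, 0.001]
contact_force: [-13.7, -2.1, 20.7]
opening: -0.0
grip_force: 10.6
```

in2 is on its stop too. Lift off and check everything.

```bash
python3 -m crank '[{"offset":[0,0,-0.03],"twist":[0,0,0]},{"offset":[0,0,-0.08],"twist":[0,0,0]},{"offset":[0.03,0,-0.13],"twist":[0,0,0]},{"offset":[0.06,0,-0.18],"twist":[0,0,0]},{"offset":[0.08,0,-0.22],"twist":[0,0,0]},{"offset":[0.08,0,-0.22],"twist":[0,0,0]},{"offset":[0.08,0,-0.22],"twist":[0,0,0]}]'
python3 - <<'E'
from h import *
a=get_image("side")[180:400,160:480]; b=get_image("scene")[120:340,280:600]
cv2.imwrite("pics/c4.png",np.hstack([cv2.resize(i,(400,275),interpolation=cv2.INTER_CUBIC) for i in(a,b)])[:,:,::-1])
E
```

```text
t: 14.02
tool_pos: [0.5113, 0.0994, 0.3062]
tool_rot: [0.001, -3.141, 0.0]
contact_force: [-0.2, -0.6, -0.5]
opening: -0.0001
grip_force: 0.0
```

View pics/c4.png

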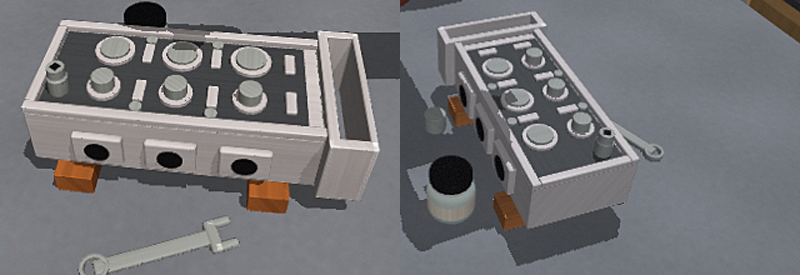

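All three intake tappets (side crop (115,48), (182,53), (250,60)) sit low at their rims. The exhausts still stand up and the loose things are in place.

```bash
python3 -c "from station import *; print(finish_job())"
```

```text
the job is handed in; nothing more can be done
None
```

I pressed the intake tappets down to their stops in the order 1-3-2; in the last pictures the exhaust tappets were still up and the loose things in place, and I handed the job in at about 14 s without getting a verdict back.

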